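# Unbolt the tray case and draw out the tray of bridge blanks

### The arm

A 7-joint arm with a two-finger parallel gripper is mounted at the origin on a cart in front of the work surface, level with it; the furniture and walls round the work are solid. World frame = base frame: x ahead of the robot, y to its left, z up, the work surface at z = 0. Lengths are in m, angles in rad, forces in N, time in s.
With the tool pointing down it reaches from about 0.4 to 0.925 m from the base axis. Payload 4.1 kg.
Tool frame: the origin (TCP) lies midway between the tips of the shut fingers; the grasp point (between the pads) lies 19 mm behind it (env.hold_point_z is the distance from the TCP to the grasp point, in m); z points along the fingers, x is the direction in which the jaws open and shut, and the axes are right-handed (so a half turn about z gives the same grasp; the last joint's range is limited). The gripper opens to 85 mm and grips with 20 to 120 N. Pads are 22 mm wide; open, the fingers measure 114 mm over their backs; the gripper's body (76 mm by 85 mm) begins 54 mm behind the grasp point. The pads swing forward as they close: fully open they stand 13 mm farther back than shut.
Start: joints at [-1.41, 0.398, 0.045, 1.537, -0.019, 1.207, -0.051], TCP at [0.167, 0.628, 0.231] pointing down, gripper open.
Joint ranges: [-2.82, 2.82], [-0.49, 2.23], [-1.37, 1.46], [0, 2.46], [-1.36, 4.5], [0.23, 2], [-2.94, 2.94]. Speed limits (rad/s): [2.57, 2.57, 3.14, 3.14, 3.14, 3.14, 3.14].

### API

Orientations are given as a unit quaternion [x, y, z, w].
In Python, from bench import env, vision, workorder gives the robot as it stands. The module is installed in compiled form; this text tells all that it offers.
- The arm moves only by the shell command python3 -m jog 'ROWS' [OPENING] [FORCE]. ROWS is JSON, a list of rows, each an object of numbers: "x", "y", "z": the shift along the tool's x, y, z in cm; "rx", "ry", "rz": the turn, a rotation vector about the tool's x, y, z in rad. A call has 1 to 20 rows; each row shifts and turns the commanded pose from where the row before left it, along the tool's axes as they then stand; what a row does not reach is not made up. A row lasts 1/12 s, in which the tool goes at most 41.7 mm and 7.16 degrees, less where a joint would pass 70% of its speed; a pose out of reach is approached as far as the arm can. A call with a gripper value outside its range is refused whole. OPENING is the finger opening in cm, from 0 to 8.54, set as the call begins (- or left out, the last holds). The fingers move at their own pace and stop on an object; FORCE is the grip in N (left out, the last holds). Time passes only in rows, so rows that do not move let the fingers close. It gives the time, the measured TCP pose, the force and the opening at its end, in the units of the state.
- env.get_state(): the state, without advancing time (a new reading comes with each control period).
- vision.grab_frame(name): name is "scene" or "side" or "wrist"; returns (picture, depth): 420x560x3 uint8, red, green, blue; 420x560 float32, m along the optical axis (not along the pixel's ray), 0 where there is no reading.
- vision.camera_info(name): a dict with "vfov" (degrees; the focal length in pixels is half the picture's height over the tangent of half this angle, whatever the lens; pixels are square), "cx", "cy" (the principal point, pixels), "k1" (the pictures are not rectified: a ray, as slopes to the right and down, at radius r is drawn at 1 + k1 r^2 times it, then the intrinsics apply), "world_from_camera" (4x4, takes a point from camera to world coordinates); the wrist camera has in their place "mount" (4x4, takes a point from camera to tool coordinates, whose origin is the TCP and whose axes are the tool frame's). Camera axes: x right, y up, looking along -z (the intrinsics and any distortion apply to the point x, -y, -z); pixel columns grow to the right and rows downward; lengths in m; the calibration is good to about 2 mm. A picture is of the moment at which its call begins: read the wrist's pose just before it. camera_info takes no time and is no camera call.
- workorder.finish_job(): hands the job in, once; it reports no verdict.
Trained networks look in the newest picture that a camera, given by its name, has taken for a name from the list of things; names that differ only in an ending like _2 or _b are one class to them, and where a whole thing is asked for, a point or a joint stands for the part that bears it (a point fixed in the world has none). Each returns a list of dicts, best first, with "conf" (0 to 1); they miss things now and then, are a little off and sometimes report something else, mostly with a low value. They report only what shows in the picture. A call takes as long as a camera call. They do not tell look-alikes from the thing itself.
- vision.boxes_of(camera, target): "bbox" ([left, top, right, bottom] in pixels, round what is visible of it).
- vision.masks_of(camera, target): "pixels" (420x560 bool, what is visible of it) and "bbox" ([left, top, right, bottom] in pixels, round what is visible of it).
The state is a dict: "time_s": time; "q": joint angles; "joint_vel": joint speeds; "joint_efforts": joint torques, N m; "tcp_pos": TCP position; "orientation": TCP orientation; "wrist_force": force on the tool from outside, world axes, zero at the start; "wrist_torque": the same for the moment, N m; "grip_width": finger opening in m.
Only numpy, scipy, OpenCV 4.12 (cv2) and the standard library are available. Lean on these libraries where they do the work, as an engineer would, in place of code of your own. Each camera call takes 0.05 s, during which the arm holds its last target. There are 200 camera calls.

### The job

The violin is ready to have its bridge fitted: on the case whose tray holds the two bridge blanks, push the bolt's brass thumb-piece fully aside with a fingertip, then hook a fingertip behind the dark lip of that tray and draw it out to its stop. Only push and pull: do not pinch the thumb-piece or the tray front between the fingers, and let the blanks ride along lying in their compartment, untouched by the fingers. Leave the other case bolted and shut, and everything else on the bench where it lies.

Things in the scene. Friction and masses are not known exactly. Their poses are not given: they have to be found in the camera images.
- bridge_case: low brown wooden case that cannot shift, 260 mm (x) x 150 (y) x 48 high, holding the tray with the two bridge blanks; origin at the centre of its underside, on the bench; its x axis points from its open front to its back, y to its left (seen from the front), z up. A wooden block at its left front corner (to y = 107 mm) carries the bolt; the bolt's plate and staples stand up to z = 60 mm
- bridge_lip (a point): middle of the top rear edge of that tray's front lip, 64 mm above the bench; moves with the tray; axes as the case's. The lip is a dark bead along the tray front, 117 mm wide, 10 high, overhanging the 12 mm thick front by 7 to the rear. Behind it (+x): an empty finger bay 57 mm long, 102 wide, floor at z 19; a divider, top at z 33; the pieces' compartment, 61 to 197 mm behind this point
- bridge_tray (a joint): how far that tray is drawn out of its case towards the case's -x, m: 0 fully home, 0.12 at its stop. Slides with about 2.5 N of friction and stays where it is left. While the bolt is shut it bars the tray after about 5 mm. The tray's side walls reach 45 mm above the bench
- bridge_thumb (a point): middle of the top of the upright brass thumb-piece on that case's bolt: 15 mm (x) x 8 (y), its top 85 mm above the bench, with 21 mm of it standing free above the tray lip and 25 above the staples; in front of the tray's front, near the case's left front corner. Axes as the case's; moves with the bolt along the case's y
- bridge_bolt (a joint): how far that bolt is drawn to the case's +y (outward, to the left seen from the front), m: 0 shut, its 8 mm steel rod, 56 mm above the bench, barring the tray front; 0.022 fully drawn, at its stop, tray free (free from about 0.016). About 1.5 N of friction, stays where it is left
- strip_case: low brown wooden case that cannot shift, 260 mm (x) x 150 (y) x 48 high, holding the tray with the two wooden strips (one dark, one pale), built just like the other case; origin at the centre of its underside, on the bench; its x axis points from its open front to its back, y to its left (seen from the front), z up. A wooden block at its left front corner (to y = 107 mm) carries the bolt; the bolt's plate and staples stand up to z = 60 mm
- strip_lip (a point): middle of the top rear edge of that tray's front lip, 64 mm above the bench; moves with the tray; axes as the case's. The lip is a dark bead along the tray front, 117 mm wide, 10 high, overhanging the 12 mm thick front by 7 to the rear. Behind it (+x): an empty finger bay 57 mm long, 102 wide, floor at z 19; a divider, top at z 33; the pieces' compartment, 61 to 197 mm behind this point
- strip_tray (a joint): how far that tray is drawn out of its case towards the case's -x, m: 0 fully home, 0.12 at its stop. Slides with about 2.5 N of friction and stays where it is left. While the bolt is shut it bars the tray after about 5 mm. The tray's side walls reach 45 mm above the bench
- strip_thumb (a point): middle of the top of the upright brass thumb-piece on that case's bolt: 15 mm (x) x 8 (y), its top 85 mm above the bench, with 21 mm of it standing free above the tray lip and 25 above the staples; in front of the tray's front, near the case's left front corner. Axes as the case's; moves with the bolt along the case's y
- strip_bolt (a joint): how far that bolt is drawn to the case's +y (outward, to the left seen from the front), m: 0 shut, its 8 mm steel rod, 56 mm above the bench, barring the tray front; 0.022 fully drawn, at its stop, tray free (free from about 0.016). About 1.5 N of friction, stays where it is left
- bridge_blank_1: violin bridge blank of pale wood, 34 x 41 x 4, lying in the tray's compartment; origin at the centre of its underside
- bridge_blank_2: a second such blank beside the first; origin at the centre of its underside
- violin_body: pale unvarnished violin body without neck, 355 x 207 x 68, lying on its back, right of the cases; loose, to be left alone; origin at the centre of its underside
- spool_clamp: upright wooden spool clamp with threaded rod and wing nut, 32 across, 116 high, standing left of the cases; loose, to be left alone; origin at the centre of its underside
- cork_block: brown cork sanding block, 44 x 70 x 28, lying in front of the cases; loose, to be left alone; origin at the centre of its underside
- thumb_plane: small brass thumb plane, 25 x 60 x 34, left of the working space; loose, to be left alone; origin at the centre of its underside
- gouge: gouge with pale wooden handle, 225 long, 25 thick, lying at the left; loose, to be left alone; origin at the centre of its underside
- pencil_red: red mechanical pencil, 136 long, 11 thick, lying at the near left; loose, to be left alone; origin at the centre of its underside
Not all that is in view belongs to the job. Leave any green or grey look-alike of the bridge_blank_1 alone. Leave any turquoise look-alike of the bridge_blank_2 alone.

How it is judged:
On the way, in this order (a step that is already met when the one before it is completed fails the run):
1. the bolt of the bridge-blank case is fully drawn (value of joint bridge_bolt above 0.018 m), for 0.1 s.
2. its tray is drawn out to its stop (value of joint bridge_tray above 0.112 m), for 0.2 s.
At the end, for the whole second after the job is handed in: The bridge-blank case's bolt is drawn at least 18 of its 22 mm and its tray at least 112 of its 120 mm and at rest, both blanks lie in the tray's compartment, the other case's bolt is drawn less than 8 mm and its tray less than 10 mm (value of joint bridge_bolt above 0.018 m and value of joint bridge_tray above 0.112 m and velocity of joint bridge_tray below 0.01 m/s and value of joint strip_bolt below 0.008 m and value of joint strip_tray below 0.01 m and x of bridge_blank_1 in the frame of bridge_lip between 0.058 and 0.2 m and y of bridge_blank_1 in the frame of bridge_lip between -0.055 and 0.055 m and z of each of bridge_blank_1, bridge_blank_2 in the frame of bridge_lip below -0.03 m and x of bridge_blank_2 in the frame of bridge_lip between 0.058 and 0.2 m and y of bridge_blank_2 in the frame of bridge_lip between -0.055 and 0.055 m); the robot touches nothing.
It fails at once if the tray front is pinched: fingers press on its front face and behind the lip together (contact force between the fingers and bridge_tray_c0 above 1.5 N and (contact force between the fingers and bridge_tray_c1 above 1.5 N or contact force between the fingers and bridge_tray_c2 above 1.5 N)).
It fails at once if the thumb-piece is pinched: fingers press on its inner and outer face together (contact force between the fingers and bridge_bolt_c1 above 1.5 N and contact force between the fingers and bridge_bolt_c2 above 1.5 N).
It fails at once if a bridge blank is touched by the fingers or leaves the floor of the tray (contact force between the fingers and bridge_blank_1 above 0.5 N or z of any of bridge_blank_1, bridge_blank_2 in the frame of bridge_lip above -0.025 m or contact force between the fingers and bridge_blank_2 above 0.5 N).
It fails at once if the other case is unbolted or its tray drawn (value of joint strip_bolt above 0.008 m or value of joint strip_tray above 0.01 m).
It fails at once if something else on the bench is shifted more than 20 mm (distance of any of violin_body, spool_clamp, cork_block, thumb_plane, gouge, pencil_red from where it was at the start of the episode above 0.02 m).
It also fails if it takes over 58 s, if anything falls off the work surface, if the arm or the gripper's body presses on something with over 40 N, if the wrist force passes 120 N, or if a joint passes its speed limit or range.

## Working session

There is one attempt and no reset: what is moved stays moved. The work goes in short steps, Python scripts to look and compute and a shell command to move; the robot and the scene stay as the last step left them, time stands still between calls to the robot, and variables do not carry over. Pictures are saved under pics/ and viewed, about 8 in all and at most 12, crops included, and the job is handed in when it is done.

```bash
mkdir -p pics; cat > h.py <<'E'
import numpy as np, cv2
from bench import env, vision, workorder
from scipy.spatial.transform import Rotation as R
def T():
    s=env.get_state(); M=np.eye(4); M[:3,:3]=R.from_quat(s['orientation']).as_matrix(); M[:3,3]=s['tcp_pos']; return M
def pts(name,uv,depth,W=None):
    """pixels (N,2) -> world points using depth"""
    c=vision.camera_info(name); f=210/np.tan(np.radians(c['vfov'])/2)
    uv=np.atleast_2d(np.asarray(uv,float)); K=np.array([[f,0,c['cx']],[0,f,c['cy']],[0,0,1]])
    n=cv2.undistortPoints(uv[:,None],K,np.array([c['k1'],0,0,0.]))[:,0]
    i=uv.round().astype(int); d=depth[i[:,1],i[:,0]]
    P=np.c_[n[:,0]*d,-n[:,1]*d,-d,np.ones(len(d))]
    M=c['world_from_camera'] if 'world_from_camera' in c else W@c['mount']
    return (np.asarray(M)@P.T).T[:,:3]
def save(n,im): cv2.imwrite('pics/'+n,im[...,::-1])
E
python3 - <<'E'
from h import *
s=env.get_state(); print({k:np.round(v,3) for k,v in s.items()})
for n in('scene','side'):
    im,d=vision.grab_frame(n); save(n+'0.png',im); np.save(n+'0.npy',d)
    for t in('bridge_case','bridge_lip','bridge_thumb','bridge_blank_1','strip_case','strip_thumb'):
        for b in vision.masks_of(n,t)[:4]:
            m=b['pixels']&(d>0); v=np.argwhere(m)[:,::-1]
            print(n,t,round(b['conf'],2),np.round(b['bbox']), np.round(np.median(pts(n,v,d),0),3) if len(v) else '')
E
```

```text
{'time_s': np.float64(0.0), 'q': array([-1.41 ,  0.399,  0.045,  1.538, -0.019,  1.207, -0.051]), 'joint_vel': array([ 0.002,  0.001, -0.001, -0.   ,  0.   ,  0.001,  0.002]), 'joint_efforts': array([ 1.0000e-03, -4.7512e+01,  1.3650e+00, -2.5423e+01,  1.2000e-02,
        9.0000e-03, -0.0000e+00]), 'tcp_pos': array([0.167, 0.628, 0.23 ]), 'orientation': array([ 0.793,  0.61 , -0.001,  0.001]), 'wrist_force': array([-0.314, -0.306, -0.578]), 'wrist_torque': array([ 0.016, -0.021,  0.011]), 'grip_width': np.float64(0.085)}
scene bridge_case 0.55 [238. 183. 304. 228.] [0.631 0.202 0.036]
scene bridge_case 0.21 [312. 196. 362. 235.] [ 0.653 -0.026  0.034]
scene bridge_lip 0.6 [249. 185. 300. 226.] [0.629 0.215 0.033]
scene bridge_blank_1 0.39 [274. 199. 279. 205.] [0.713 0.241 0.022]
scene strip_case 0.85 [296. 191. 372. 244.] [ 0.597 -0.028  0.034]
scene strip_thumb 0.45 [272. 197. 282. 201.] [0.712 0.242 0.022]
scene strip_thumb 0.41 [304. 212. 317. 217.] [0.567 0.047 0.06 ]
side bridge_case 0.91 [254. 212. 347. 318.] [0.676 0.219 0.031]
side bridge_lip 0.84 [266. 219. 324. 302.] [0.653 0.213 0.019]
side bridge_thumb 0.42 [323. 219. 345. 227.] [0.545 0.276 0.058]
side bridge_blank_1 0.65 [370. 288. 385. 305.] [0.674 0.443 0.004]
side bridge_blank_1 0.63 [355. 250. 370. 268.] [0.582 0.378 0.002]
side bridge_blank_1 0.61 [346. 277. 359. 286.] [0.665 0.358 0.003]
side bridge_blank_1 0.6 [267. 196. 277. 211.] [0.495 0.074 0.004]
side strip_case 0.9 [157. 193. 268. 294.] [ 0.693 -0.023  0.031]
```

```bash
python3 - <<'E'
from h import *
a=cv2.imread('pics/scene0.png')[160:280,180:420]; b=cv2.imread('pics/side0.png')[160:350,130:420]
cv2.imwrite('pics/v1.png',np.vstack([cv2.resize(a,(560,280),interpolation=cv2.INTER_CUBIC)]))
cv2.imwrite('pics/v2.png',cv2.resize(b,None,fx=2.7,fy=2.7,interpolation=cv2.INTER_CUBIC))
E
```

```text
(no output)
```

View pics/v2.png

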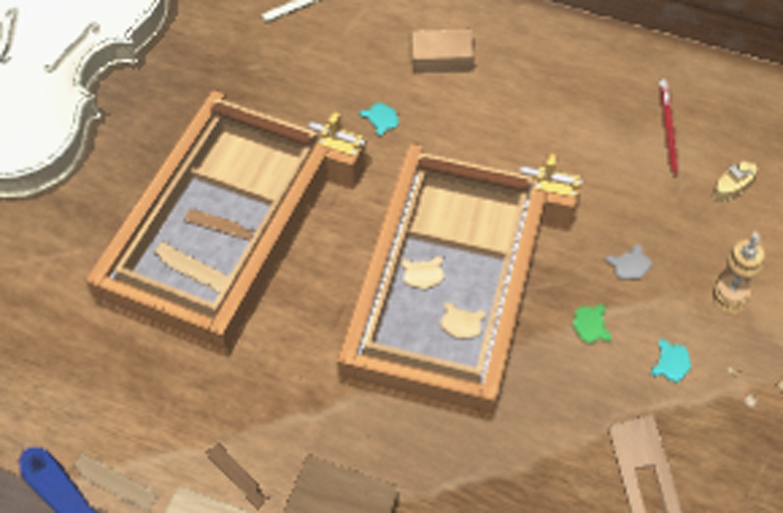

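View pics/scene0.png

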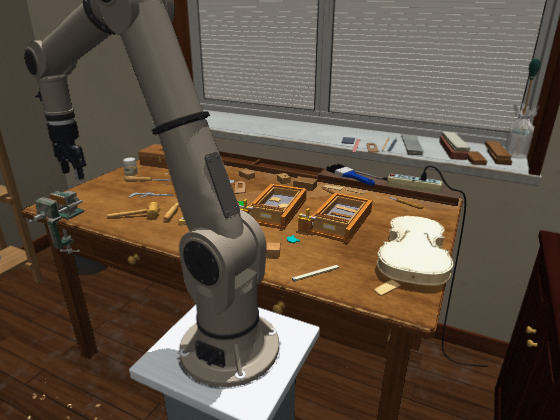

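The side view shows two cases. The one at px (300,265) holds two pale bridge-shaped blanks at about (286,261) and (301,278), so it is the bridge case. The one at px (212,245) holds a dark and a pale strip. The turquoise, green and grey look-alikes lie loose on the bench. The bridge thumb-piece is at about (334,222). Next I fit the case pose from the depth.

```bash
python3 - <<'E'
from h import *
d=np.load('side0.npy')
def pc(u0,v0,u1,v1):
    g=np.stack(np.meshgrid(np.arange(u0,u1),np.arange(v0,v1)),-1).reshape(-1,2); return g,pts('side',g,d)
g,P=pc(250,205,350,322)
m=(P[:,2]>.042)&(P[:,2]<.054)
r=cv2.minAreaRect((P[m][:,:2]*1000).astype(np.float32)); print(m.sum(),r); print(cv2.boxPoints(r).round(0))
m=P[:,2]>.068; print('thumb',P[m].round(3)[:12],g[m][:12])
g,P=pc(340,225,420,330)
m=P[:,2]>.07; print('clamp',P[m].mean(0) if m.any() else '')
for t in('spool_clamp','cork_block'):
    im,dd=vision.grab_frame('side') if t=='spool_clamp' else (None,dd)
    for b in vision.masks_of('side',t)[:1]:
        p=pts('side',np.argwhere(b['pixels'])[:,::-1],dd); print(t,b['bbox'],np.median(p,0).round(3),p[:,2].max())
E
```

```text
1788 ((674.8941040039062, 188.88478088378906), (264.31146240234375, 267.9047546386719), 6.9502339363098145)
[[528. 306.]
 [560.  40.]
 [822.  72.]
 [790. 338.]]
thumb [[0.577 0.049 0.08 ]
 [0.577 0.052 0.081]
 [0.574 0.054 0.078]
 [0.571 0.055 0.075]
 [0.579 0.049 0.077]
 [0.579 0.053 0.079]
 [0.575 0.054 0.075]
 [0.57  0.054 0.069]
 [0.58  0.05  0.074]
 [0.579 0.052 0.075]
 [0.577 0.054 0.073]
 [0.578 0.052 0.068]] [[252 205]
 [253 205]
 [254 205]
 [255 205]
 [252 206]
 [253 206]
 [254 206]
 [255 206]
 [252 207]
 [253 207]
 [254 207]
 [253 208]]
clamp [0.69435579 0.46588333 0.23655105]
spool_clamp [396.2, 248.5, 413.0, 277.8] [0.589 0.48  0.067] 1.0427033148535874
cork_block [279.1, 171.8, 308.3, 184.9] [0.397 0.107 0.025] 0.032855216166945755
```

```bash
python3 - <<'E'
from h import *
d=np.load('side0.npy')
g=np.stack(np.meshgrid(np.arange(250,350),np.arange(205,322)),-1).reshape(-1,2);P=pts('side',g,d)
k=P[:,1]>.11
m=k&(P[:,2]>.043)&(P[:,2]<.053)
r=cv2.minAreaRect((P[m][:,:2]*1000).astype(np.float32)); print(m.sum(),r); print(cv2.boxPoints(r).round(0))
m=k&(P[:,2]>.069); print('thumb',P[m].mean(0),P[m].min(0),P[m].max(0))
m=k&(P[:,2]>.055)&(P[:,2]<.067); print('lip+bolt',np.c_[P[m]*1000,g[m]].round(0)[::6])
s=T(); print(s.round(3))
# left rim long-edge fit
c=vision.camera_info('wrist'); print(c['vfov'],np.round(c['mount'],3))
E
```

```text
1536 ((668.7191772460938, 229.5504150390625), (265.07855224609375, 181.25784301757812), 5.674654006958008)
[[528. 307.]
 [546. 126.]
 [810. 152.]
 [792. 333.]]
thumb [1.03445427 0.35331234 0.74071839] [0.53697921 0.27126046 0.07036946] [1.2575041  0.3887945  1.04270331]
lip+bolt [[569. 147.  61. 286. 217.]
 [569. 153.  60. 288. 218.]
 [575. 146.  59. 285. 219.]
 [570. 162.  60. 291. 219.]
 [561. 176.  56. 297. 219.]
 [578. 159.  65. 289. 220.]
 [571. 174.  63. 295. 220.]
 [559. 190.  56. 302. 220.]
 [578. 159.  59. 289. 221.]
 [574. 175.  63. 295. 221.]
 [568. 190.  63. 301. 221.]
 [559. 205.  58. 307. 221.]
 [580. 162.  60. 290. 222.]
 [576. 178.  62. 296. 222.]
 [570. 194.  62. 302. 222.]
 [566. 209.  64. 308. 222.]
 [546. 252.  60. 325. 222.]
 [581. 166.  58. 291. 223.]
 [578. 185.  63. 298. 223.]
 [572. 200.  63. 304. 223.]
 [564. 215.  60. 310. 223.]
 [555. 232.  58. 317. 223.]
 [543. 263.  57. 329. 223.]
 [579. 183.  59. 297. 224.]
 [574. 198.  60. 303. 224.]
 [571. 214.  64. 309. 224.]
 [565. 229.  64. 315. 224.]
 [556. 244.  59. 321. 224.]
 [546. 264.  57. 329. 224.]
 [578. 194.  59. 301. 225.]
 [573. 209.  60. 307. 225.]
 [570. 225.  64. 313. 225.]
 [563. 240.  62. 319. 225.]
 [552. 255.  56. 325. 225.]
 [544. 283.  60. 336. 225.]
 [536. 301.  58. 343. 225.]
 [573. 215.  59. 309. 226.]
 [569. 231.  61. 315. 226.]
 [566. 247.  65. 321. 226.]
 [553. 266.  58. 329. 226.]
 [544. 286.  57. 337. 226.]
 [537. 304.  55. 344. 226.]
 [572. 226.  57. 313. 227.]
 [571. 243.  64. 319. 227.]
 [563. 258.  62. 325. 227.]
 [544. 303.  59. 343. 227.]
 [575. 236.  61. 316. 228.]
 [571. 251.  64. 322. 228.]
 [545. 306.  58. 344. 228.]
 [566. 262.  59. 326. 229.]]
[[ 0.257  0.966  0.     0.167]
 [ 0.966 -0.257  0.     0.628]
 [ 0.     0.    -1.     0.231]
 [ 0.     0.     0.     1.   ]]
66.1813770528265 [[ 1.    -0.001  0.     0.   ]
 [-0.001 -0.956 -0.293 -0.075]
 [ 0.     0.293 -0.956 -0.143]
 [ 0.     0.     0.     1.   ]]
```

```bash
python3 -m jog '[{"x":-1.9,"y":3.1,"z":0.05},{"x":-1.9,"y":3.1,"z":0.05},{"x":-1.9,"y":3.1,"z":0.05},{"x":-1.9,"y":3.1,"z":0.05},{"x":-1.9,"y":3.1,"z":0.05},{"x":-1.9,"y":3.1,"z":0.05},{"x":-1.9,"y":3.1,"z":0.05},{"x":-1.9,"y":3.1,"z":0.05},{"x":-1.9,"y":3.1,"z":0.05},{"x":-1.9,"y":3.1,"z":0.05},{"x":-1.9,"y":3.1,"z":0.05},{"x":-1.9,"y":3.1,"z":0.05},{"x":-1.9,"y":3.1,"z":0.05},{"x":-1.9,"y":3.1,"z":0.05},{"x":-1.9,"y":3.1,"z":0.05},{"rz":-0.12},{"rz":-0.12},{"rz":-0.12},{},{}]' 0
python3 - <<'E'
from h import *
W=T(); print(W.round(3)); np.save('W1.npy',W)
im,d=vision.grab_frame('wrist'); save('w1.png',im); np.save('w1.npy',d)
for t in('bridge_lip','bridge_thumb'):
    for b in vision.masks_of('wrist',t)[:3]:
        v=np.argwhere(b['pixels']&(d>0))[:,::-1]; p=pts('wrist',v,d,W); print(t,b['conf'],np.round(b['bbox']),np.median(p,0).round(3))
E
```

```text
[[ 0.257  0.966  0.     0.167]
 [ 0.966 -0.257  0.     0.628]
 [ 0.     0.    -1.     0.231]
 [ 0.     0.     0.     1.   ]]schema error: expected keys x, y, z, rx, ry, rz
```

View pics/w1.png

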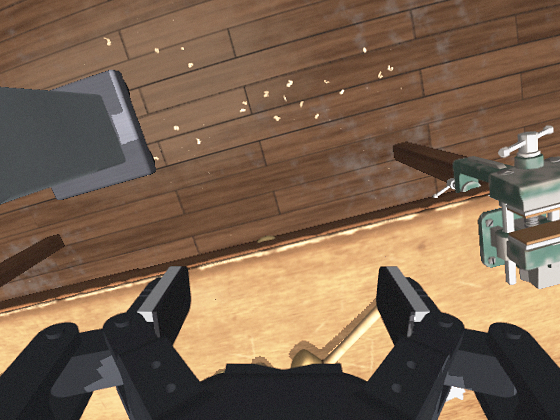

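The call was refused because it contained empty rows, so the arm hasn't moved. The wrist view shows only the floor and the bench edge. I resend it with explicit zeros.

```bash
python3 -m jog '[{"x":-1.9,"y":3.1,"z":0.05},{"x":-1.9,"y":3.1,"z":0.05},{"x":-1.9,"y":3.1,"z":0.05},{"x":-1.9,"y":3.1,"z":0.05},{"x":-1.9,"y":3.1,"z":0.05},{"x":-1.9,"y":3.1,"z":0.05},{"x":-1.9,"y":3.1,"z":0.05},{"x":-1.9,"y":3.1,"z":0.05},{"x":-1.9,"y":3.1,"z":0.05},{"x":-1.9,"y":3.1,"z":0.05},{"x":-1.9,"y":3.1,"z":0.05},{"x":-1.9,"y":3.1,"z":0.05},{"x":-1.9,"y":3.1,"z":0.05},{"x":-1.9,"y":3.1,"z":0.05},{"x":-1.9,"y":3.5,"z":0.05},{"y":2.0,"rz":-0.12},{"rz":-0.12},{"rz":-0.12},{"x":0},{"x":0}]' 0
python3 - <<'E'
from h import *
W=T(); print(W.round(3)); np.save('W1.npy',W)
im,d=vision.grab_frame('wrist'); save('w2.png',im); np.save('w1.npy',d)
for t in('bridge_lip','bridge_thumb'):
    for b in vision.masks_of('wrist',t)[:3]:
        v=np.argwhere(b['pixels']&(d>0))[:,::-1]; p=pts('wrist',v,d,W); print(t,b['conf'],np.round(b['bbox']),np.median(p,0).round(3))
E
```

```text
[[ 0.257  0.966  0.     0.167]
 [ 0.966 -0.257  0.     0.628]
 [ 0.     0.    -1.     0.231]
 [ 0.     0.     0.     1.   ]]schema error: expected keys x, y, z, rx, ry, rz
```

View pics/w2.png

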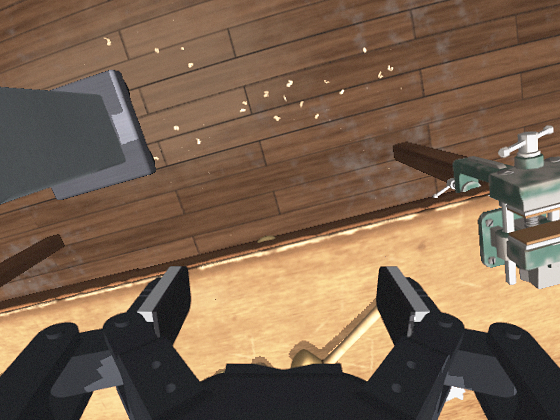

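All six keys seem to be required in each row. I've viewed 4 pictures so far.

```bash
python3 -m jog '[{"x":-1.9,"y":3.1,"z":0.05,"rx":0,"ry":0,"rz":0},{"x":-1.9,"y":3.1,"z":0.05,"rx":0,"ry":0,"rz":0},{"x":-1.9,"y":3.1,"z":0.05,"rx":0,"ry":0,"rz":0},{"x":-1.9,"y":3.1,"z":0.05,"rx":0,"ry":0,"rz":0},{"x":-1.9,"y":3.1,"z":0.05,"rx":0,"ry":0,"rz":0},{"x":-1.9,"y":3.1,"z":0.05,"rx":0,"ry":0,"rz":0},{"x":-1.9,"y":3.1,"z":0.05,"rx":0,"ry":0,"rz":0},{"x":-1.9,"y":3.1,"z":0.05,"rx":0,"ry":0,"rz":0},{"x":-1.9,"y":3.1,"z":0.05,"rx":0,"ry":0,"rz":0},{"x":-1.9,"y":3.1,"z":0.05,"rx":0,"ry":0,"rz":0},{"x":-1.9,"y":3.1,"z":0.05,"rx":0,"ry":0,"rz":0},{"x":-1.9,"y":3.1,"z":0.05,"rx":0,"ry":0,"rz":0},{"x":-1.9,"y":3.1,"z":0.05,"rx":0,"ry":0,"rz":0},{"x":-1.9,"y":3.1,"z":0.05,"rx":0,"ry":0,"rz":0},{"x":-1.9,"y":3.5,"z":0.05,"rx":0,"ry":0,"rz":0},{"x":0,"y":2,"z":0,"rx":0,"ry":0,"rz":-0.12},{"x":0,"y":0,"z":0,"rx":0,"ry":0,"rz":-0.12},{"x":0,"y":0,"z":0,"rx":0,"ry":0,"rz":-0.12},{"x":0,"y":0,"z":0,"rx":0,"ry":0,"rz":0},{"x":0,"y":0,"z":0,"rx":0,"ry":0,"rz":0}]' 0 && 
python3 - <<'E'
from h import *
W=T(); print(W.round(3)); np.save('W1.npy',W)
im,d=vision.grab_frame('wrist'); save('w3.png',im); np.save('w1.npy',d)
for t in('bridge_lip','bridge_thumb'):
    for b in vision.masks_of('wrist',t)[:3]:
        v=np.argwhere(b['pixels']&(d>0))[:,::-1]; p=pts('wrist',v,d,W); print(t,b['conf'],np.round(b['bbox']),np.median(p,0).round(3))
E
```

```text
time_s: 2.82
tcp_pos: [0.5663, 0.2272, 0.2238]
orientation: [0.672, 0.741, 0.0, -0.0]
wrist_force: [-0.1, 0.6, 0.4]
grip_width: -0.0
[[-0.097  0.995 -0.     0.566]
 [ 0.995  0.097  0.     0.227]
 [ 0.    -0.    -1.     0.224]
 [ 0.     0.     0.     1.   ]]
bridge_lip 0.68 [195. 176. 315. 356.] [0.611 0.198 0.022]
bridge_thumb 0.84 [303. 166. 367. 184.] [0.543 0.271 0.061]
```

View pics/w3.png

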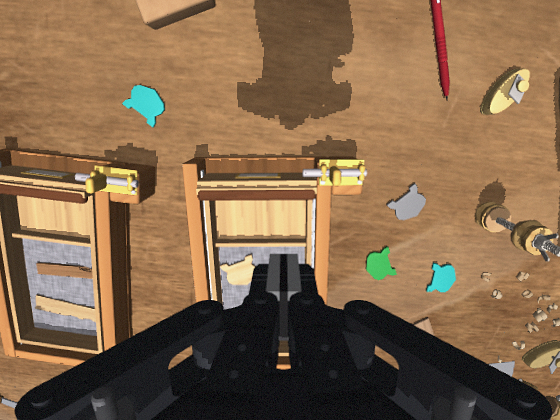

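```bash
python3 - <<'E'
from h import *
d=np.load('w1.npy');W=np.load('W1.npy')
g=np.stack(np.meshgrid(np.arange(120,420),np.arange(120,330)),-1).reshape(-1,2);g=g[d[g[:,1],g[:,0]]>0];P=pts('wrist',g,d,W)
t=(P[:,2]>.075)&(P[:,2]<.092)&(np.hypot(P[:,0]-.545,P[:,1]-.272)<.03); print('thumb',t.sum(),P[t].mean(0),P[t].min(0),P[t].max(0),g[t].mean(0))
l=(P[:,2]>.0605)&(P[:,2]<.068)&(P[:,1]>.12)&(P[:,1]<.25)&(abs(P[:,0]-.565)<.03)
r=cv2.minAreaRect((P[l][:,:2]*1000).astype(np.float32)); print('lip',l.sum(),r,P[l].mean(0)); print(cv2.boxPoints(r).round(1))
E
```

```text
thumb 162 [0.54292743 0.27271021 0.08393717] [0.53613492 0.26901998 0.07507784] [0.5512788  0.27787067 0.08709092] [336.2345679  177.13580247]
lip 1450 ((568.0699462890625, 197.62020874023438), (26.937896728515625, 110.17953491210938), 11.595793724060059) [0.57049124 0.19712512 0.06423515]
[[543.8 248.9]
 [565.9 140.9]
 [592.3 146.4]
 [570.2 254.3]]
```

The wrist view confirms it. The bridge case is in the middle, with a pale blank at (238,270), its dark lip at (255,190) and its thumb-piece at (337,176). The strip case is at left.

```bash
python3 - <<'E'
from h import *
d=np.load('w1.npy');W=np.load('W1.npy')
g=np.stack(np.meshgrid(np.arange(180,340),np.arange(150,230)),-1).reshape(-1,2);g=g[d[g[:,1],g[:,0]]>0];P=pts('wrist',g,d,W)
l=(P[:,2]>.061)&(P[:,2]<.068)
b=[]
for y in np.arange(.13,.265,.005):
    q=P[l&(abs(P[:,1]-y)<.003)]
    if len(q)>3: b.append((y,q[:,0].max(),q[:,0].min()))
b=np.array(b); print(b.round(4))
print(np.polyfit(b[:,0],b[:,1],1), 'yaw',np.degrees(np.arctan(-np.polyfit(b[:,0],b[:,1],1)[0])))
print(P[l][:,1].min(),P[l][:,1].max())
E
```

```text
[[0.145  0.582  0.5701]
 [0.15   0.582  0.5697]
 [0.155  0.5815 0.5692]
 [0.16   0.5814 0.5642]
 [0.165  0.5804 0.568 ]
 [0.17   0.5801 0.5676]
 [0.175  0.5798 0.567 ]
 [0.18   0.5793 0.5667]
 [0.185  0.5789 0.5658]
 [0.19   0.5785 0.5655]
 [0.195  0.5778 0.565 ]
 [0.2    0.5775 0.5643]
 [0.205  0.577  0.5635]
 [0.21   0.5766 0.5634]
 [0.215  0.5763 0.563 ]
 [0.22   0.5757 0.5624]
 [0.225  0.5753 0.5617]
 [0.23   0.5749 0.5552]
 [0.235  0.5726 0.5552]
 [0.24   0.572  0.5577]
 [0.245  0.5719 0.5459]
 [0.25   0.5712 0.5444]
 [0.255  0.5707 0.5439]
 [0.26   0.5705 0.5385]]
[-0.10476235  0.59804603] yaw 5.980624744195435
0.14246114488605777 0.2755810752817866
```

```bash
python3 -m jog '[{"x":0.6,"y":-0.95,"z":1.5,"rx":0,"ry":0,"rz":0},{"x":0.65,"y":-0.9,"z":3,"rx":0,"ry":0,"rz":0},{"x":0,"y":0,"z":3.5,"rx":0,"ry":0,"rz":0},{"x":0,"y":0,"z":3.5,"rx":0,"ry":0,"rz":0},{"x":0,"y":0,"z":2.5,"rx":0,"ry":0,"rz":0},{"x":0,"y":0,"z":1.3,"rx":0,"ry":0,"rz":0},{"x":0,"y":0,"z":0,"rx":0,"ry":0,"rz":0},{"x":0,"y":0,"z":0,"rx":0,"ry":0,"rz":0}]'
python3 - <<'E'
from h import *
W=T(); im,d=vision.grab_frame('wrist'); save('w4.png',im)
g=np.stack(np.meshgrid(np.arange(150,450),np.arange(50,330)),-1).reshape(-1,2);g=g[d[g[:,1],g[:,0]]>0];P=pts('wrist',g,d,W)
t=(P[:,2]>.076)&(P[:,2]<.09)&(np.hypot(P[:,0]-.545,P[:,1]-.273)<.015); print(t.sum(),P[t].mean(0),g[t].mean(0))
E
```

```text
time_s: 3.63
tcp_pos: [0.5464, 0.2379, 0.0706]
orientation: [0.671, 0.742, -0.0, -0.0]
wrist_force: [0.1, 0.9, -0.1]
grip_width: 0.0002
652 [0.54147986 0.27190215 0.08343746] [357.93558282 279.91717791]
```

View pics/w4.png

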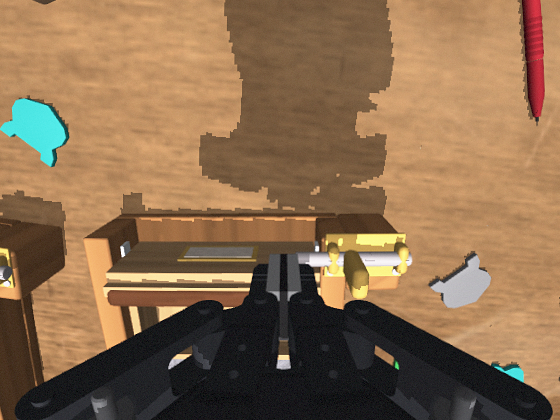

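The shut fingertips, at (285,258), stand inside the thumb-piece at (357,280) and clear above the lip. Now I push outward.

```bash
python3 -m jog '[{"x":0.5,"y":0,"z":0,"rx":0,"ry":0,"rz":0},{"x":0.5,"y":0,"z":0,"rx":0,"ry":0,"rz":0},{"x":0.5,"y":0,"z":0,"rx":0,"ry":0,"rz":0},{"x":0.5,"y":0,"z":0,"rx":0,"ry":0,"rz":0},{"x":0.5,"y":0,"z":0,"rx":0,"ry":0,"rz":0},{"x":0.5,"y":0,"z":0,"rx":0,"ry":0,"rz":0},{"x":0.5,"y":0,"z":0,"rx":0,"ry":0,"rz":0},{"x":0,"y":0,"z":0,"rx":0,"ry":0,"rz":0}]'
```

```text
time_s: 4.35
tcp_pos: [0.5431, 0.2743, 0.0709]
orientation: [0.67, 0.742, 0.001, -0.0]
wrist_force: [1.3, -0.2, -0.1]
grip_width: -0.0001
```

```bash
J='';  python3 -m jog '[{"x":0.3,"y":0,"z":0,"rx":0,"ry":0,"rz":0},{"x":0.2,"y":0,"z":0,"rx":0,"ry":0,"rz":0},{"x":0,"y":0,"z":0,"rx":0,"ry":0,"rz":0}]'; python3 - <<'E'
from h import *
W=T(); im,d=vision.grab_frame('wrist'); save('w5.png',im)
g=np.stack(np.meshgrid(np.arange(250,450),np.arange(150,330)),-1).reshape(-1,2);g=g[d[g[:,1],g[:,0]]>0];P=pts('wrist',g,d,W)
t=(P[:,2]>.078)&(P[:,2]<.09)&(np.hypot(P[:,0]-.541,P[:,1]-.293)<.018); print(t.sum(),P[t].mean(0),g[t].mean(0))
E
```

```text
time_s: 4.6
tcp_pos: [0.5426, 0.2773, 0.0707]
orientation: [0.671, 0.742, -0.0, 0.0]
wrist_force: [1.2, -1.5, 1.6]
grip_width: -0.0001
735 [0.53618111 0.29022952 0.08427161] [312.69115646 273.56734694]
```

```bash
python3 -m jog '[{"x":0.2,"y":0,"z":0,"rx":0,"ry":0,"rz":0},{"x":0.2,"y":0,"z":0,"rx":0,"ry":0,"rz":0},{"x":0.1,"y":0,"z":0,"rx":0,"ry":0,"rz":0},{"x":0,"y":0,"z":0,"rx":0,"ry":0,"rz":0}]'
```

```text
time_s: 4.98
tcp_pos: [0.5426, 0.2776, 0.0706]
orientation: [0.672, 0.741, -0.003, 0.002]
wrist_force: [-0.0, -9.0, 3.6]
grip_width: 0.0002
```

9 N with no further travel means the bolt is at its stop. I back off, rise and move over the finger bay.

```bash
python3 -m jog '[{"x":-1,"y":0,"z":0,"rx":0,"ry":0,"rz":0},{"x":-1,"y":0,"z":0,"rx":0,"ry":0,"rz":0},{"x":0,"y":0,"z":-3,"rx":0,"ry":0,"rz":0},{"x":0,"y":0,"z":-4,"rx":0,"ry":0,"rz":0},{"x":-2.1,"y":1.8,"z":-3,"rx":0,"ry":0,"rz":0},{"x":-2.1,"y":1.8,"z":-3,"rx":0,"ry":0,"rz":0},{"x":-2.1,"y":1.8,"z":0,"rx":0,"ry":0,"rz":0},{"x":0,"y":0,"z":0,"rx":0,"ry":0,"rz":0},{"x":0,"y":0,"z":0,"rx":0,"ry":0,"rz":0}]'; python3 - <<'E'
from h import *
W=T(); im,d=vision.grab_frame('wrist'); save('w6.png',im)
g=np.stack(np.meshgrid(np.arange(120,420),np.arange(60,330)),-1).reshape(-1,2);g=g[d[g[:,1],g[:,0]]>0];P=pts('wrist',g,d,W)
t=(P[:,2]>.075)&(P[:,2]<.092)&(np.hypot(P[:,0]-.541,P[:,1]-.290)<.03); print('thumb',t.sum(),P[t].mean(0),P[t].min(0),P[t].max(0),g[t].mean(0))
l=(P[:,2]>.061)&(P[:,2]<.068)
for y in (.16,.2,.24):
    q=P[l&(abs(P[:,1]-y)<.003)]; print(y,q[:,0].min(),q[:,0].max())
E
```

```text
time_s: 5.73
tcp_pos: [0.6052, 0.2035, 0.2012]
orientation: [0.672, 0.74, 0.001, 0.0]
wrist_force: [-0.3, 0.7, -1.5]
grip_width: -0.0002
thumb 217 [0.5409399  0.29313786 0.08346184] [0.53396101 0.2896776  0.07547009] [0.54859594 0.29857591 0.08753543] [402.06451613 137.71428571]
0.16 0.5684531384485506 0.5816862878635825
0.2 0.5647489190420654 0.577681808370213
0.24 0.5600902752667513 0.5726968974370549
```

The thumb-piece moved 20.6 mm as measured and was pushed hard against its stop. The lip is unmoved and the TCP is over the bay, so I descend.

```bash
python3 -m jog '[{"x":0,"y":0,"z":3.5,"rx":0,"ry":0,"rz":0},{"x":0,"y":0,"z":3.5,"rx":0,"ry":0,"rz":0},{"x":0,"y":0,"z":3,"rx":0,"ry":0,"rz":0},{"x":0,"y":0,"z":2.5,"rx":0,"ry":0,"rz":0},{"x":0,"y":0,"z":2,"rx":0,"ry":0,"rz":0},{"x":0,"y":0,"z":1,"rx":0,"ry":0,"rz":0},{"x":0,"y":0,"z":0.8,"rx":0,"ry":0,"rz":0},{"x":0,"y":0,"z":0,"rx":0,"ry":0,"rz":0}]'; python3 -m jog '[{"x":0,"y":-0.5,"z":0,"rx":0,"ry":0,"rz":0},{"x":0,"y":-0.5,"z":0,"rx":0,"ry":0,"rz":0},{"x":0,"y":-0.5,"z":0,"rx":0,"ry":0,"rz":0},{"x":0,"y":-0.5,"z":0,"rx":0,"ry":0,"rz":0},{"x":0,"y":-0.5,"z":0,"rx":0,"ry":0,"rz":0},{"x":0,"y":-0.5,"z":0,"rx":0,"ry":0,"rz":0},{"x":0,"y":0,"z":0,"rx":0,"ry":0,"rz":0}]'
```

```text
time_s: 6.45
tcp_pos: [0.6027, 0.2061, 0.0362]
orientation: [0.67, 0.742, -0.001, -0.001]
wrist_force: [-1.1, -0.7, 0.3]
grip_width: -0.0003
time_s: 7.03
tcp_pos: [0.5739, 0.2025, 0.0386]
orientation: [0.671, 0.742, 0.0, -0.0]
wrist_force: [0.7, -0.2, 0.1]
grip_width: -0.0
```

```bash
python3 -m jog '[{"x":0,"y":-0.6,"z":0,"rx":0,"ry":0,"rz":0},{"x":0,"y":-0.8,"z":0,"rx":0,"ry":0,"rz":0},{"x":0,"y":-0.8,"z":0,"rx":0,"ry":0,"rz":0},{"x":0,"y":-0.8,"z":0,"rx":0,"ry":0,"rz":0},{"x":0,"y":-0.8,"z":0,"rx":0,"ry":0,"rz":0},{"x":0,"y":-0.8,"z":0,"rx":0,"ry":0,"rz":0},{"x":0,"y":-0.8,"z":0,"rx":0,"ry":0,"rz":0},{"x":0,"y":-0.8,"z":0,"rx":0,"ry":0,"rz":0},{"x":0,"y":-0.8,"z":0,"rx":0,"ry":0,"rz":0},{"x":0,"y":-0.8,"z":0,"rx":0,"ry":0,"rz":0},{"x":0,"y":-0.8,"z":0,"rx":0,"ry":0,"rz":0},{"x":0,"y":-0.6,"z":0,"rx":0,"ry":0,"rz":0},{"x":0,"y":-0.4,"z":0,"rx":0,"ry":0,"rz":0},{"x":0,"y":0,"z":0,"rx":0,"ry":0,"rz":0}]'
```

```text
time_s: 8.2
tcp_pos: [0.4767, 0.1924, 0.0373]
orientation: [0.671, 0.742, -0.001, -0.001]
wrist_force: [-0.1, -0.2, -0.5]
grip_width: 0.0001
```

```bash
python3 -m jog '[{"x":0,"y":-0.3,"z":0,"rx":0,"ry":0,"rz":0},{"x":0,"y":-0.3,"z":0,"rx":0,"ry":0,"rz":0},{"x":0,"y":0,"z":0,"rx":0,"ry":0,"rz":0}]'
```

```text
time_s: 8.45
tcp_pos: [0.4718, 0.192, 0.0373]
orientation: [0.671, 0.742, -0.001, -0.0]
wrist_force: [0.9, -0.0, -1.0]
grip_width: -0.0001
```

```bash
python3 -m jog '[{"x":0,"y":-0.3,"z":0,"rx":0,"ry":0,"rz":0},{"x":0,"y":-0.3,"z":0,"rx":0,"ry":0,"rz":0},{"x":0,"y":0,"z":0,"rx":0,"ry":0,"rz":0}]'; python3 -m jog '[{"x":0,"y":-0.2,"z":0,"rx":0,"ry":0,"rz":0},{"x":0,"y":0,"z":0,"rx":0,"ry":0,"rz":0}]'
```

```text
time_s: 8.7
tcp_pos: [0.4707, 0.1921, 0.0383]
orientation: [0.671, 0.742, 0.004, 0.002]
wrist_force: [9.5, 0.7, -7.3]
grip_width: -0.0003
time_s: 8.87
tcp_pos: [0.4707, 0.1922, 0.0387]
orientation: [0.671, 0.741, 0.005, 0.004]
wrist_force: [13.6, 0.7, -9.3]
grip_width: 0.0
```

The force rose to 13 N with no travel, so the tray is at its stop. I back the finger off, lift out, and check the result with the wrist and side cameras.

```bash
python3 -m jog '[{"x":0,"y":1,"z":0,"rx":0,"ry":0,"rz":0},{"x":0,"y":1,"z":0,"rx":0,"ry":0,"rz":0},{"x":0,"y":0.4,"z":0,"rx":0,"ry":0,"rz":0},{"x":0,"y":0,"z":-2.5,"rx":0,"ry":0,"rz":0},{"x":0,"y":0,"z":-3.5,"rx":0,"ry":0,"rz":0},{"x":0,"y":0,"z":-3.8,"rx":0,"ry":0,"rz":0},{"x":0,"y":0,"z":-3.8,"rx":0,"ry":0,"rz":0},{"x":0,"y":0,"z":-3.5,"rx":0,"ry":0,"rz":0},{"x":0,"y":0,"z":0,"rx":0,"ry":0,"rz":0},{"x":0,"y":0,"z":0,"rx":0,"ry":0,"rz":0}]'; python3 - <<'E'
from h import *
W=T(); im,d=vision.grab_frame('wrist')
g=np.stack(np.meshgrid(np.arange(60,500),np.arange(20,400)),-1).reshape(-1,2);g=g[d[g[:,1],g[:,0]]>0];P=pts('wrist',g,d,W)
l=(P[:,2]>.061)&(P[:,2]<.068)
for y in (.155,.19,.225):
    q=P[l&(abs(P[:,1]-y)<.003)&(P[:,0]<.5)]; print(y,q[:,0].min(),q[:,0].max())
t=(P[:,2]>.075)&(P[:,2]<.092)&(np.hypot(P[:,0]-.541,P[:,1]-.290)<.03); print('thumb',t.sum(),P[t].mean(0) if t.any() else '')
im2,d2=vision.grab_frame('side'); g=np.stack(np.meshgrid(np.arange(200,360),np.arange(150,330)),-1).reshape(-1,2);P=pts('side',g,d2)
for b in vision.masks_of('side','bridge_blank_1')[:6]: print(b['conf'],np.round(b['bbox']),np.median(pts('side',np.argwhere(b['pixels'])[:,::-1],d2),0).round(3))
save('f.png',np.vstack([im[::1],cv2.resize(im2[150:330,130:420],(560,348))])[:, :])
cv2.imwrite('pics/f.png',cv2.resize(cv2.imread('pics/f.png'),None,fx=.78,fy=.78,interpolation=cv2.INTER_AREA))
E
```

```text
time_s: 9.7
tcp_pos: [0.4896, 0.1944, 0.2109]
orientation: [0.671, 0.742, 0.002, 0.0]
wrist_force: [0.9, -0.6, -0.6]
grip_width: 0.0
0.155 0.45078757146412596 0.46312337963297245
0.19 0.44663716888264693 0.45972334004816384
0.225 0.4428307308661179 0.4561123569366599
thumb 168 [0.53911981 0.29332351 0.08298636]
0.7 [303. 236. 321. 249.] [0.599 0.233 0.022]
0.69 [287. 224. 307. 229.] [0.558 0.179 0.021]
0.62 [342. 277. 357. 287.] [0.665 0.359 0.003]
0.56 [263. 198. 276. 212.] [0.499 0.074 0.003]
0.48 [372. 288. 384. 302.] [0.673 0.444 0.004]
0.21 [334. 221. 352. 228.] [0.543 0.297 0.059]
```

View pics/f.png

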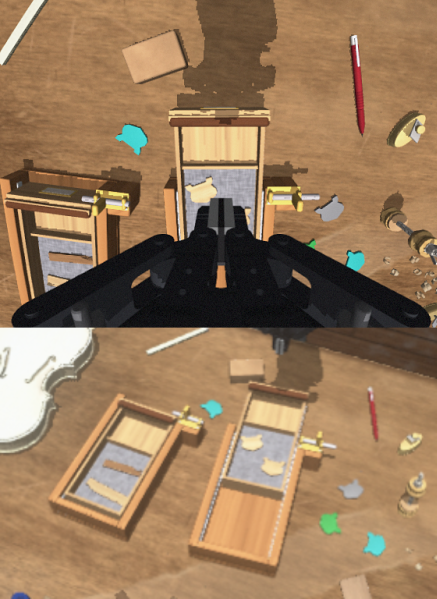

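The tray is out about 118 mm, with both blanks on its floor. The bolt is drawn, the strip case is still shut and bolted, and the gripper is clear.

```bash
python3 -c "
from bench import workorder; print(workorder.finish_job())"
```

```text
the job is handed in; nothing more can be done
None
```

The bridge case's bolt is drawn, its tray is out at its stop, and the job is handed in; it reports no verdict. The gripper was shut throughout, so nothing was pinched.

- **Bolt:** I pushed the thumb-piece aside until it stopped, with 9 N showing and no further travel. The camera measured 20.6 mm of travel, against 22 mm nominal and the 18 mm needed. That is within the 2 mm calibration.
- **Tray:** I hooked the shut fingertips behind the lip and drew it until the force rose to 13 N with no travel. The lip moved about 118 mm, against 120 mm nominal and the 112 mm needed.
- **Blanks:** both lie in the compartment at z about 0.02 m, and the fingers stayed in the empty bay.
- **Rest of the bench:** the strip case looks shut and bolted, and the loose things look unmoved in the last picture. I judged these by eye and did not measure them.
- **Gripper:** it was about 0.2 m above the bench, touching nothing, when I handed in.

Two early move calls were refused because each row needs all six keys. Neither moved the arm.

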